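Load the ball mill and hold its keyed clamping spindle home

TASK

Take the two steel balls from the rack and put one into each of the two empty wells of the ball mill's carrier, so that all four wells hold one ball. Then lift the blue-handled spindle out of its stand, push its nose into the brass hub in the middle of the carrier, turn it until its key slips into the keyway, and keep pushing against the spring until the flange is fully home on the hub. Finish while still gripping the spindle and holding it pushed home (it springs up if you let go), and leave the other things on the table where they stand.

Things in the scene. Friction and masses are not known exactly. Their poses are not given: they have to be found in the camera images.
- ball_a_center (a point): centre of a loose polished steel ball, 30 mm diameter, about 110 g, one of the two on the rack. It rests on a white post 22 mm square (narrower than the ball) whose top is 22 mm above the table; ball centre 35 mm above the table; the rack's base plate is 8 mm thick. The two posts stand 60 mm apart.
- ball_b_center (a point): centre of the second ball on the rack, same as the first
- ball_c_center (a point): centre of a ball like the others that already lies in well_c; it stays there
- ball_d_center (a point): centre of a ball like the others that already lies in well_d; it stays there
- rack: ball rack, fixed, 120 x 50 x 8 mm blue base with two white posts in a row along its x axis, 30 mm either side of its centre. Origin: centre of its underside. The balls are easily pinched across the rack's y axis.
- mill: ball mill, fixed: white housing 200 x 200 x 28 mm with a black square carrier 172 x 172 mm on it, whose well rims are 75 mm above the table (grey bridges between the wells reach 72 mm). Origin: centre of the underside; z up. Its x axis points from the centre to the orange mark painted on one of the bridges. The four wells are centred 56 mm from the middle along x and y.
- well_a (a point): centre of the mouth (rim height) of an empty well at x +56, y -56 mm on the mill: square, 44 x 44 mm inside, 26 mm deep with a flat floor, walls 8 mm; a ball in it pokes 4 mm above the rim
- well_b (a point): centre of the mouth of the other empty well, at x -56, y +56 mm on the mill, same size
- well_c (a point): centre of the mouth of a well that already holds a ball, at x +56, y +56 mm on the mill
- well_d (a point): centre of the mouth of the other well that already holds a ball, at x -56, y -56 mm on the mill
- hub_mouth (a point): centre of the top face of the fixed brass hub, 85 mm above the table; about 44 mm outside, upright bore 20 mm (1 mm play round the nose). One keyway slot, 8.5 mm wide, full depth, open at the top, runs from the bore through the wall. It points within 20 degrees (0.35 rad) either side of the mill's x axis (orange mark), different each time; this point's own axes are the mill's, not the slot's.
- ejector_rest (a point): point on the hub's axis 42 mm below the hub mouth: the top of the steel spring ejector in the bore when nothing presses on it. The nose meets it, and it gives the 8 mm to the home position, its push rising from 3 N to about 8 N; it pushes the spindle up 8 mm if that is let go.
- spindle_grip (a point): centre of the blue bar grip of the upright keyed spindle, half-way up the bar (44 mm long along spindle x, 20 mm thick along y, 44 mm high), on a steel flange of 40 mm diameter, 6 mm thick. x points the way the key points (white stripe on that end and on top). Flange underside is 28 mm below this point. About 200 g. At start 90 mm above the table; home: 28 mm above the hub mouth.
- spindle_nose (a point): centre of the flat lower end of the spindle's shaft, 78 mm below the grip centre; same axes. Shaft 18 mm diameter with a tapered end. The lowest 20 mm are round and enter the bore whatever way the key points; then the key's lower end (key 5.5 mm wide, reaching 15 mm from the axis towards x, 26 mm long) rides on the hub's top face until it meets the slot.
- stand: grey stand, fixed, 70 x 70 x 12 mm base with a 36 mm wide, 18 mm high square socket that holds the spindle's nose loosely; lift the spindle straight up by 25 mm to free it. Origin: centre of the underside.
- reagent: amber reagent bottle, 60 mm diameter, 130 mm high, bystander; origin at the centre of its underside
- jar: white jar with red cap, 56 mm diameter, 70 mm high, bystander; origin at the centre of its underside
- beaker: glass beaker, 70 mm diameter, 85 mm high, bystander; origin at the centre of its underside
- dish: clear closed dish, 88 mm diameter, 14 mm high, bystander; origin at the centre of its underside
- driver: screwdriver lying on the table, 160 mm long along its x axis, bystander
- slidebox: green slide box 90 x 60 x 35 mm, bystander; origin at the centre of its underside
- orange_filter: orange filter plate 50 x 50 x 6 mm, bystander; origin at the centre of its underside

How it is judged:
By the outcome, as a careful person would: the job done as asked, in the order asked, and still so for the second after the job is handed in, while the arm keeps its last pose, push and grip.
It also fails if it takes over 72 s, if anything falls off the work surface, if the arm or the gripper's body presses on something with over 40 N, if the wrist force passes 120 N, or if a joint passes its speed limit or range.

ROBOT

A 7-joint arm with a two-finger parallel gripper is mounted at the origin on the work surface. World frame = base frame: x ahead of the robot, y to its left, z up, the work surface at z = 0. Lengths are in mm, angles in rad, forces in N, time in s.
With the tool pointing down it reaches from about 400 to 925 mm from the base axis. Payload 5.6 kg.
Tool frame: the origin (TCP) lies between the finger pads; the fingertips stand 14 mm ahead of it and the grasp point (between the pads) lies 5 mm behind it; z points along the fingers, y is the line along which they close (so a half turn about z gives the same grasp; the last joint's range is limited). The gripper opens to 85 mm and grips with 20 to 120 N. Pads are 22 mm wide; open, the fingers measure 114 mm over their backs; the gripper's body (76 mm by 85 mm) begins 54 mm behind the grasp point. The pads swing forward as they close: fully open they stand 13 mm farther back than shut.
Start: joints at [-1.381, 0.468, -0.012, 1.603, 0.006, 1.071, -0.056], TCP at [149.997, 632.462, 245.29] pointing down, gripper open.
Joint ranges: [-2.53, 2.53], [-0.31, 2.02], [-1.57, 1.55], [0.28, 2.44], [-1.29, 4.43], [0.15, 1.84], [-2.92, 2.92]. Speed limits (rad/s): [2.57, 2.57, 3.14, 3.14, 3.14, 3.14, 3.14].

INTERFACE

Orientations are given as a unit quaternion [w, x, y, z].
In Python, from cell import env gives the robot as it stands.
- The arm moves only by the tool move_arm, never from a script. Its arguments are lists of equal length, an entry for each row: "offset": the shift along the tool's x, y, z in mm, a list of three; "roll": the turn about the tool's z in rad. A call has 1 to 12 rows; each row shifts and turns the commanded pose from where the row before left it, along the tool's axes as they then stand; what a row does not reach is not made up. A row lasts 1/12 s, in which the tool goes at most 41.7 mm and 7.16 degrees, less where a joint would pass 70% of its speed; a pose out of reach is approached as far as the arm can. A call is refused whole if a number of a shift passes 41.7 or a number of a turn 0.125, either way. A call with a gripper value outside its range is refused whole. "grip" is the gripper's target within -1 to 1 (fully open at 1, half-way at 0, shut at -1), set as the call begins (left out, the last holds). The fingers move at their own pace and stop on an object; the grip force is fixed at half the most. Time passes only in rows, so rows that do not move let the fingers close. It gives the time, the measured TCP pose, the force, the opening and the grip force at its end, in the units of the state.
- env.state(): the state, without advancing time (a new reading comes with each control period).
- env.read_camera(name): name is "scene" or "top" or "wrist"; returns a dict with "image" (400x640x3 uint8, red, green, blue), "range_z" (400x640 float32, mm along the optical axis (not along the pixel's ray), 0 where there is no reading), "fx", "fy", "cx", "cy" (pixels), "k1" (the pictures are not rectified: a ray, as slopes to the right and down, at radius r is drawn at 1 + k1 r^2 times it, then the intrinsics apply), "cam_to_world" (4x4, takes a point from camera to world coordinates); the wrist camera has in their place "mount" (4x4, takes a point from camera to tool coordinates, whose origin is the TCP and whose axes are the flange's). Camera axes: x right, y down, z forward; pixel columns grow to the right and rows downward; lengths in mm; the calibration is good to about 2 mm. A picture is of the moment at which its call begins: read the wrist's pose just before it.
- env.hand_in(): hands the job in; it is judged then, once.
The state is a dict: "time_s": time; "joints": joint angles; "qd": joint speeds; "joint_efforts": joint torques, N m; "tcp_pos": TCP position; "tcp_rot": TCP orientation; "force": force on the tool from outside, world axes, zero at the start; "moment": the same for the moment, N m; "width": opening from 0.0 (shut) to 1.0 (fully open); "grip_force": force on a finger pad.
Only numpy, scipy, OpenCV 4.12 (cv2) and the standard library are available. Lean on these libraries where they do the work, as an engineer would, in place of code of your own. Each camera call takes 0.05 s, during which the arm holds its last target. There are 200 camera calls.

## Working session

There is one attempt and no reset: what is moved stays moved. The work goes in short steps, Python scripts to look and compute and a tool call to move; the robot and the scene stay as the last step left them, time stands still between calls to the robot, and variables do not carry over. Pictures are saved under pics/ and viewed, at most 10 in all, crops included, and the job is handed in when it is done.

Besides the shell and the picture viewer there is one more tool, called after "Emit:" as name(argument=value, ...) on one line, values as JSON. move_arm: Moves the arm, as the interface text tells. Its arguments: {"type":"object","properties":{"offset":{"type":"array","items":{"type":"array","items":{"type":"number"}}},"roll":{"type":"array","items":{"type":"number"}},"grip":{"type":"number"}},"required":["offset","roll"]}

```bash
mkdir -p pics; ls; cat > h.py <<'E'
import numpy as np, cv2
from cell import env
from scipy.spatial.transform import Rotation as R
def T_tool(s):
    w,x,y,z=s["tcp_rot"]; T=np.eye(4); T[:3,:3]=R.from_quat([x,y,z,w]).as_matrix(); T[:3,3]=s["tcp_pos"]; return T
def cam(name):
    s=env.state(); c=env.read_camera(name)
    c["T"]=np.array(c["cam_to_world"]) if name!="wrist" else T_tool(s)@np.array(c["mount"])
    return c
def ray(c,u,v):
    xd=np.array([(u-c["cx"])/c["fx"],(v-c["cy"])/c["fy"]]); x=xd.copy()
    for _ in range(20): x=xd/(1+c["k1"]*(x@x))
    d=c["T"][:3,:3]@np.array([x[0],x[1],1]); return c["T"][:3,3],d
def plane(c,u,v,z):
    o,d=ray(c,u,v); return o+d*(z-o[2])/d[2]
def pix(c,p):
    q=np.linalg.inv(c["T"])@np.append(p,1); a=q[:2]/q[2]; a=a*(1+c["k1"]*(a@a))
    return np.array([a[0]*c["fx"]+c["cx"],a[1]*c["fy"]+c["cy"]])
def save(c,n): cv2.imwrite("pics/"+n,c["image"][:,:,::-1])
E
python3 - <<'E'
from h import *
for n in ["top","scene"]:
    c=cam(n); save(c,n+".png"); print(n,c["fx"],c["cx"],c["cy"],c["k1"],c["T"].round(3).tolist())
s=env.state();print(s)
E
```

```text
pics
top 382.14459523390593 320.31211702903204 199.4223750515922 -0.01149892591479918 [[-0.022, -0.987, 0.162, 352.377], [-1.0, 0.02, -0.013, 0.518], [0.01, -0.162, -0.987, 1179.2], [0.0, 0.0, 0.0, 1.0]]
scene 454.45398394717427 315.41870227400676 196.18318400823048 0.031821463396214944 [[-0.81, 0.486, -0.328, 964.17], [0.586, 0.672, -0.453, 591.869], [0.0, -0.559, -0.829, 1197.919], [0.0, 0.0, 0.0, 1.0]]
{'time_s': 0.1, 'joints': array([-1.38100454,  0.46830332, -0.01159397,  1.6035499 ,  0.0059913 ,
        1.07141203, -0.05632992]), 'qd': array([ 0.00092731, -0.00194149, -0.00039779, -0.00200413,  0.00034517,
       -0.00035899, -0.00100339]), 'joint_efforts': array([ 1.06001477e-03, -5.33521807e+01,  2.13307736e-02, -2.51963675e+01,
        1.14389352e-02,  4.28537329e-03,  2.03596329e-05]), 'tcp_pos': array([149.90415765, 631.97165464, 244.41674276]), 'tcp_rot': array([-3.83259814e-05,  1.16186022e-01,  9.93227133e-01, -8.18188009e-04]), 'force': array([ 0.29840173,  0.11482724, -0.59547131]), 'moment': array([-0.00832603,  0.02544561, -0.00311358]), 'grip_force': 0.0, 'width': 0.995552559013766}
```

View pics/top.png

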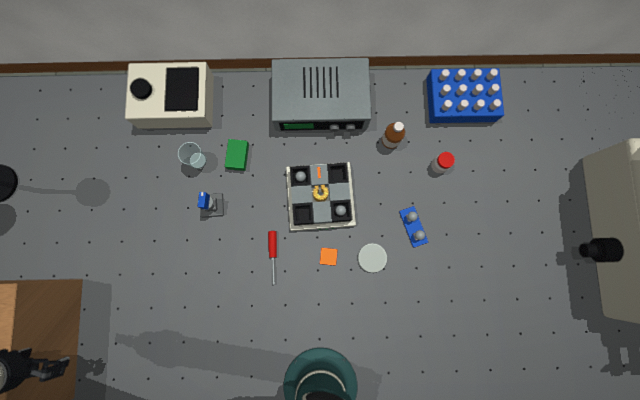

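View pics/scene.png

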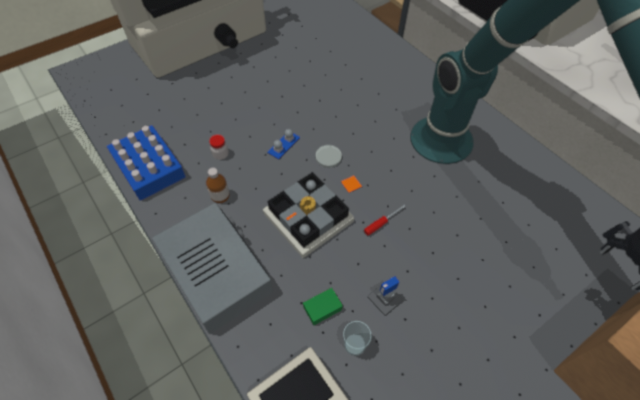

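The top view shows the mill hub at about (320,192) with its orange mark above it at (319,172). The empty wells are at (338,173) and (303,214). The rack balls are at (411,216) and (419,236), and the spindle is at (208,202). Next I'll measure these.

```bash
python3 - <<'E'
from h import *
c=cam("top"); im=c["image"]; hsv=cv2.cvtColor(im,cv2.COLOR_RGB2HSV)
def box(n,m,z,roi):
    k=np.zeros(m.shape,np.uint8); x0,y0,x1,y1=roi; k[y0:y1,x0:x1]=m[y0:y1,x0:x1]
    cs,_=cv2.findContours(k,0,1); 
    for q in sorted(cs,key=cv2.contourArea)[-1:]:
        r=cv2.minAreaRect(q); b=cv2.boxPoints(r)
        print(n,np.round(r[0],1),np.round(r[1],1),plane(c,*r[0],z).round(1)[:2], [plane(c,*p,z).round(0)[:2].tolist() for p in b])
blue=cv2.inRange(hsv,(100,120,60),(130,255,255)); org=cv2.inRange(hsv,(3,150,120),(20,255,255)); yel=cv2.inRange(hsv,(20,120,100),(32,255,255))
box("rack",blue,8,(390,190,440,260)); box("spin",blue,105,(180,180,230,230))
box("mark",org,72,(300,160,335,185)); box("hub",cv2.inRange(hsv,(15,100,80),(35,255,255)),85,(300,180,340,206))
wh=cv2.inRange(hsv,(0,0,150),(180,50,255)); 
b=cv2.inRange(hsv,(0,0,0),(180,255,60)); box("carrier",b,75,(285,160,358,230))
for u,v in [(411,216),(419,236)]: print("ball",plane(c,u,v,35).round(1))
for u,v in [(338,173),(303,214),(301,176),(341,210)]: print("well",plane(c,u,v,72).round(1))
big=cv2.resize(im[150:260,180:440],None,fx=3,fy=3,interpolation=cv2.INTER_CUBIC); cv2.imwrite("pics/crop.png",big[:,:,::-1])
E
```

```text
rack [413.1 226.3] [39.3 16.2] [ 454.6 -299.1] [[503.0, -256.0], [521.0, -304.0], [407.0, -341.0], [390.0, -294.0]]
spin [203.1 200. ] [10.6 16.4] [533.5 319.4] [[513.0, 337.0], [559.0, 332.0], [554.0, 302.0], [508.0, 307.0]]
mark [318.6 172. ] [10.3  2.2] [616.6 -10.9] [[632.0, -6.0], [633.0, -13.0], [601.0, -15.0], [601.0, -9.0]]
hub [320.5 192.5] [15. 15.] [552.2 -15.1] [[575.0, 6.0], [574.0, -37.0], [530.0, -36.0], [531.0, 7.0]]
carrier [302.8 213.7] [21.8 20. ] [492.5  37.7] [[521.0, 70.0], [528.0, 12.0], [464.0, 5.0], [458.0, 63.0]]
ball [ 483.7 -287.7   35. ]
ball [ 422.9 -308.1   35. ]
well [612.4 -68.6  72. ]
well [491.9  37.1  72. ]
well [605.4  41.4  72. ]
well [501.3 -74.1  72. ]
```

View pics/crop.png

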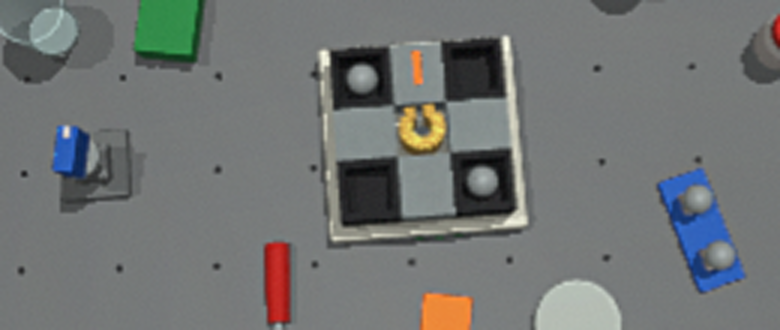

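The close crop shows the keyway opening towards the orange mark (crop pixel 421,110). The spindle's white stripe is on its +x end. I'll set out now, looking at the mill from above on the way to the rack.

Emit:
move_arm(offset=[[0, 0, 0], [0, 0, 0], [0, 0, 0], [0, 0, 0], [0, 0, 0], [0, 0, 0], [0, 0, 0], [0, 0, 0], [0, 0, 0], [0, 0, 0], [0, 0, 0], [0, 0, 0]], roll=[0.125, 0.125, 0.125, 0.125, 0.125, 0.125, 0.125, 0.125, 0.125, 0.125, 0.125, 0.125], grip=1)

```text
time_s: 1.15
tcp_pos: [149.9, 632.3, 244.9]
tcp_rot: [0.0, 0.764, 0.645, -0.0]
force: [0.0, -0.4, 1.0]
width: 0.999
grip_force: 0.0
```

Emit:
move_arm(offset=[[-29, 24.5, 0], [-29, 24.5, 0], [-29, 24.5, 0], [-29, 24.5, 0], [-29, 24.5, 0], [-29, 24.5, 0], [-29, 24.5, 0], [-29, 24.5, 0], [-29, 24.5, 0], [-29, 24.5, 0], [-29, 24.5, 0], [-29, 24.5, 0]], roll=[0, 0, 0, 0, 0, 0, 0, 0, 0, 0, 0, 0])

```text
time_s: 2.15
tcp_pos: [384.4, 239.9, 245.4]
tcp_rot: [-0.0, 0.762, 0.648, 0.0]
force: [0.6, 0.4, 0.4]
width: 1.003
grip_force: 0.0
```

Emit:
move_arm(offset=[[-29, 24.5, 0], [-29, 24.5, 0], [-29, 24.5, 0], [-29, 24.5, 0], [-29, 24.5, 0], [-29, 24.5, 0], [-29, 24.5, 0], [-29, 24.5, 0], [0, 0, 0], [0, 0, 0]], roll=[0, 0, 0, 0, 0, 0, 0, 0, 0, 0])

```text
time_s: 2.98
tcp_pos: [540.2, -21.6, 245.0]
tcp_rot: [0.0, 0.764, 0.646, -0.001]
force: [-1.3, 0.4, 0.8]
width: 0.999
grip_force: 0.0
```

```bash
cat >> h.py <<'E'
def where():
    s=env.state(); T=T_tool(s); print("t",round(s["time_s"],2),"tcp",s["tcp_pos"].round(1),"yaw_y",np.arctan2(T[1,1],T[0,1]).round(4),"F",s["force"].round(1),"w",round(s["width"],3),"gf",round(s["grip_force"],1),"j",s["joints"].round(2)); return s,T
def togo(x,y,z,yaw=None):
    s,T=where(); print("to go tool",(T[:3,:3].T@(np.array([x,y,z])-T[:3,3])).round(1), "roll",None if yaw is None else round((np.arctan2(T[1,1],T[0,1])-yaw+np.pi)%(2*np.pi)-np.pi,4))
E
python3 - <<'E'
from h import *
where(); c=cam("wrist"); save(c,"w1.png"); print(np.array(c["mount"]).round(3).tolist(),c["fx"])
for p in [(552,-15,85),(611,-67,75),(493,37,75)]: print(pix(c,p))
togo(483.1,-289.7,120,-1.25)
E
```

```text
t 2.98 tcp [540.2 -21.6 245. ] yaw_y -0.167 F [-1.3  0.4  0.8] w 0.999 gf 0.0 j [-0.6   0.33  0.72  1.91 -0.25  1.    0.05]
[[-0.0, -0.963, -0.268, 68.551], [1.0, -0.0, -0.0, -0.693], [0.0, -0.268, 0.963, -129.368], [0.0, 0.0, 0.0, 1.0]] 305.27592362564354
[337.9007957  181.52859946]
[401.55705138 218.849431  ]
[268.62298333 137.28426996]
t 3.03 tcp [539.6 -19.5 244.8] yaw_y -0.1638 F [0.5 0.3 0.6] w 0.999 gf 0.0 j [-0.61  0.32  0.71  1.91 -0.25  1.    0.05]
to go tool [-275.8  -11.6  124.9] roll 1.0862
```

View pics/w1.png

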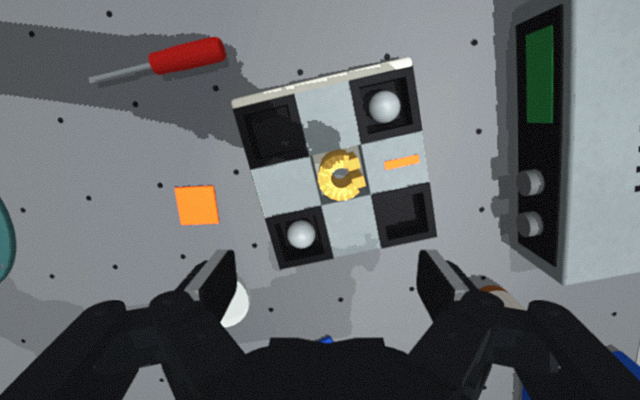

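The wrist view shows the mill clearly: hub at (340,176), its slot pointing right towards the mark at (402,162), and empty wells at (272,132) and (405,212). The arm is at rest now, so I'll measure again.

```bash
cat >> h.py <<'E'
def mill(c,dbg=None):
    hsv=cv2.cvtColor(c["image"],cv2.COLOR_RGB2HSV)
    hp=pix(c,(552,-15,85)); mp=pix(c,(616,-11,72))
    def near(m,p,r):
        k=np.zeros(m.shape,np.uint8); cv2.circle(k,(int(p[0]),int(p[1])),r,255,-1); return m&k
    yel=near(cv2.inRange(hsv,(17,90,90),(35,255,255)),hp,45)
    cs=cv2.findContours(yel,0,1)[0]; q=max(cs,key=cv2.contourArea)
    pts=np.array([plane(c,u,v,85)[:2] for u,v in q[:,0].astype(float)],np.float32)
    (cx,cy),r=cv2.minEnclosingCircle(pts)
    org=near(cv2.inRange(hsv,(5,150,150),(15,255,255)),mp,25); v,u=np.nonzero(org)
    m=plane(c,u.mean(),v.mean(),72)[:2]
    print("hub",round(cx,1),round(cy,1),"r",round(r,1),"mark",m.round(1),"ang",np.arctan2(m[1]-cy,m[0]-cx).round(3))
    # slot: yellow fraction versus angle between r 12 and 21
    out=[]
    for a in np.arange(-.7,.71,.05):
        n=[]
        for rr in np.arange(13,20,1):
            p=pix(c,(cx+rr*np.cos(a),cy+rr*np.sin(a),85)).round().astype(int); n.append(yel[p[1],p[0]]>0)
        out.append((round(a,2),round(np.mean(n),1)))
    print(out); return cx,cy
E
python3 - <<'E'
from h import *
c=cam("wrist"); mill(c)
for u,v in [(272,132),(405,212),(385,106),(301,234)]: print(plane(c,u,v,65).round(1))
E
```

```text
hub 556.3 -9.3 r 25.6 mark [617.6  -6.9] ang 0.039
[(np.float64(-0.7), np.float64(1.0)), (np.float64(-0.65), np.float64(1.0)), (np.float64(-0.6), np.float64(1.0)), (np.float64(-0.55), np.float64(1.0)), (np.float64(-0.5), np.float64(1.0)), (np.float64(-0.45), np.float64(1.0)), (np.float64(-0.4), np.float64(1.0)), (np.float64(-0.35), np.float64(1.0)), (np.float64(-0.3), np.float64(1.0)), (np.float64(-0.25), np.float64(1.0)), (np.float64(-0.2), np.float64(1.0)), (np.float64(-0.15), np.float64(1.0)), (np.float64(-0.1), np.float64(1.0)), (np.float64(-0.05), np.float64(0.9)), (np.float64(0.0), np.float64(0.9)), (np.float64(0.05), np.float64(0.7)), (np.float64(0.1), np.float64(0.7)), (np.float64(0.15), np.float64(0.6)), (np.float64(0.2), np.float64(0.7)), (np.float64(0.25), np.float64(0.9)), (np.float64(0.3), np.float64(1.0)), (np.float64(0.35), np.float64(1.0)), (np.float64(0.4), np.float64(1.0)), (np.float64(0.45), np.float64(1.0)), (np.float64(0.5), np.float64(1.0)), (np.float64(0.55), np.float64(1.0)), (np.float64(0.6), np.float64(1.0)), (np.float64(0.65), np.float64(1.0)), (np.float64(0.7), np.float64(1.0))]
[494.6  43.4  65. ]
[616.7 -61.   65. ]
[608.   49.8  65. ]
[503.  -67.5  65. ]
```

Emit:
move_arm(offset=[[-23, -1, 4], [-23, -1, 4], [-23, -1, 4], [-23, -1, 4], [-23, -1, 4], [-23, -1, 4], [-23, -1, 4], [-23, -1, 4], [-23, -1, 4], [-23, -1, 4], [-23, -1, 4], [-23, -1, 4]], roll=[0, 0, 0, 0, 0, 0, 0, 0, 0, 0, 0, 0])

```text
time_s: 4.08
tcp_pos: [484.0, -287.9, 197.0]
tcp_rot: [-0.001, 0.761, 0.649, 0.001]
force: [0.1, -0.3, 0.3]
width: 0.998
grip_force: 0.0
```

Emit:
move_arm(offset=[[0, 0, 0], [0, 0, 0], [0, 0, 0], [0, 0, 0], [0, 0, 0], [0, 0, 0], [0, 0, 0], [0, 0, 0], [0, 0, 0], [0, 0, 0], [0, 0, 0]], roll=[0.12, 0.12, 0.12, 0.12, 0.12, 0.12, 0.12, 0.12, 0.12, 0, 0])

```text
time_s: 5.0
tcp_pos: [484.2, -287.5, 197.0]
tcp_rot: [-0.0, 0.986, 0.167, -0.0]
force: [-0.0, 0.1, -0.1]
width: 0.996
grip_force: 0.0
```

```bash
python3 - <<'E'
from h import *
where(); c=cam("wrist"); save(c,"w2.png"); 
for p in [(483.1,-289.7,35),(426.1,-308.5,35)]: print(pix(c,p))
togo(483.1,-289.7,120,-1.25)
E
```

```text
t 5.0 tcp [ 484.2 -287.5  197. ] yaw_y -1.236 F [-0.   0.1 -0.1] w 0.996 gf 0.0 j [-0.27  0.54  1.    1.91 -0.55  0.99 -0.26]
[329.15135128 190.54125884]
[328.06217851 247.04663907]
t 5.05 tcp [ 484.1 -287.9  197.1] yaw_y -1.2365 F [ 0.3 -0.1  0.4] w 1.001 gf 0.0 j [-0.27  0.54  1.    1.91 -0.55  0.99 -0.26]
to go tool [-1.5  1.4 77.1] roll 0.0135
```

View pics/w2.png

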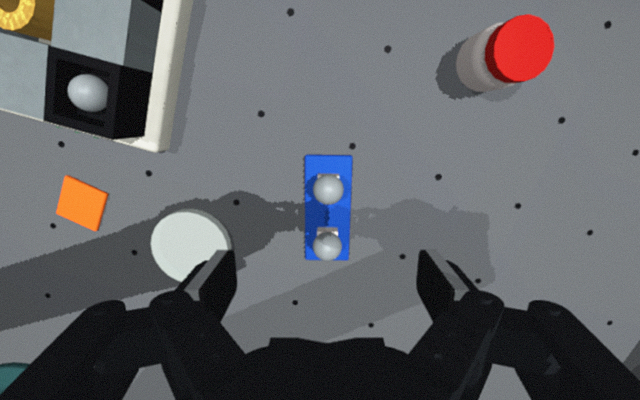

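The wrist view shows ball a at (328,189) and ball b at (328,246), both within about 1 px of prediction. The fingers have clear space on both sides, so I'll descend on ball a.

Emit:
move_arm(offset=[[-0.5, 0.8, 30], [0, 0, 30], [0, 0, 30], [0, 0, 30], [0, 0, 25], [0, 0, 12], [0, 0, 6], [0, 0, 0], [0, 0, 0]], roll=[0.013, 0, 0, 0, 0, 0, 0, 0, 0])

```text
time_s: 5.8
tcp_pos: [484.0, -290.9, 35.3]
tcp_rot: [0.0, 0.988, 0.157, 0.001]
force: [0.2, -0.9, 0.1]
width: 0.996
grip_force: 0.0
```

Emit:
move_arm(offset=[[0, 0, 0], [0, 0, 0], [0, 0, 0], [0, 0, 0], [0, 0, 0], [0, 0, 0], [0, 0, 0], [0, 0, 0]], roll=[0, 0, 0, 0, 0, 0, 0, 0], grip=-1)

```text
time_s: 6.47
tcp_pos: [483.7, -290.1, 35.0]
tcp_rot: [-0.0, 0.988, 0.157, 0.0]
force: [-1.5, 2.2, 7.1]
width: 0.31
grip_force: 58.5
```

Emit:
move_arm(offset=[[0, 0, -5], [0, 0, -15], [0, 0, -30], [0, 0, -30], [0, 0, -30], [0, 0, -30], [0, 0, 0]], roll=[0, 0, 0, 0, 0, 0, 0])

```text
time_s: 7.05
tcp_pos: [485.5, -292.9, 180.4]
tcp_rot: [0.003, 0.988, 0.157, 0.004]
force: [2.0, -1.4, 0.1]
width: 0.313
grip_force: 59.2
```

```bash
python3 - <<'E'
from h import *
togo(611.5,-67,174)
E
```

```text
t 7.05 tcp [ 485.5 -292.9  180.4] yaw_y -1.2561 F [ 2.  -1.4  0.1] w 0.313 gf 59.2 j [-0.25  0.57  0.99  1.92 -0.58  0.96 -0.24]
to go tool [ 189.7 -175.8    6.6] roll None
```

Emit:
move_arm(offset=[[21, -19.5, 0.5], [21, -19.5, 0.5], [21, -19.5, 0.5], [21, -19.5, 0.5], [21, -19.5, 0.5], [21, -19.5, 0.5], [21, -19.5, 0.5], [21, -19.5, 0.5], [21, -19.5, 0.5], [0, 0, 0], [0, 0, 0], [0, 0, 0]], roll=[0, 0, 0, 0, 0, 0, 0, 0, 0, 0, 0, 0])

```text
time_s: 8.05
tcp_pos: [608.0, -65.5, 170.0]
tcp_rot: [0.0, 0.988, 0.157, -0.0]
force: [0.4, 0.4, -0.5]
width: 0.316
grip_force: 59.2
```

```bash
python3 - <<'E'
from h import *
where(); c=cam("wrist"); save(c,"w3.png"); 
for p in [(611.5,-67,75),(553,-13,85),(616,-10,72)]: print(pix(c,p))
mill(c)
E
```

```text
t 8.05 tcp [608.  -65.5 170. ] yaw_y -1.2555 F [ 0.4  0.4 -0.5] w 0.316 gf 59.2 j [-0.62  0.66  0.96  1.81 -0.63  1.01 -0.67]
[330.64090083 204.91440626]
[240.5165298  256.93675856]
[260.90475914 175.93848792]
hub 560.1 -15.8 r 29.4 mark [616.5  -8.5] ang 0.13
[(np.float64(-0.7), np.float64(1.0)), (np.float64(-0.65), np.float64(1.0)), (np.float64(-0.6), np.float64(1.0)), (np.float64(-0.55), np.float64(1.0)), (np.float64(-0.5), np.float64(1.0)), (np.float64(-0.45), np.float64(1.0)), (np.float64(-0.4), np.float64(1.0)), (np.float64(-0.35), np.float64(1.0)), (np.float64(-0.3), np.float64(1.0)), (np.float64(-0.25), np.float64(1.0)), (np.float64(-0.2), np.float64(1.0)), (np.float64(-0.15), np.float64(1.0)), (np.float64(-0.1), np.float64(1.0)), (np.float64(-0.05), np.float64(1.0)), (np.float64(0.0), np.float64(1.0)), (np.float64(0.05), np.float64(1.0)), (np.float64(0.1), np.float64(0.9)), (np.float64(0.15), np.float64(0.6)), (np.float64(0.2), np.float64(0.0)), (np.float64(0.25), np.float64(0.0)), (np.float64(0.3), np.float64(0.3)), (np.float64(0.35), np.float64(0.4)), (np.float64(0.4), np.float64(0.6)), (np.float64(0.45), np.float64(0.9)), (np.float64(0.5), np.float64(1.0)), (np.float64(0.55), np.float64(1.0)), (np.float64(0.6), np.float64(1.0)), (np.float64(0.65), np.float64(1.0)), (np.float64(0.7), np.float64(1.0))]
```

View pics/w3.png

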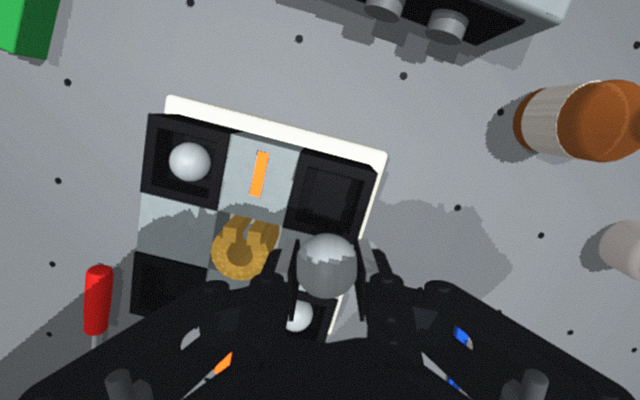

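Ball a is held at (327,265). Well a's rim runs through about (302,150), (377,172), (362,240) and (284,208). The hub's rim is near (240,245), with its slot pointing up and to the right. I'll turn the corners into positions.

```bash
python3 - <<'E'
from h import *
c=cam("wrist"); im=c["image"]; g=cv2.cvtColor(im,cv2.COLOR_RGB2HSV)
# white balanced crop of carrier region x2.2 for reading corners
for n,(u,v) in dict(cO=(148,113),aO=(379,170),aIn=(302,150),cIn=(230,133)).items(): print(n,plane(c,u,v,75).round(1))
o,d=ray(c,190,161); print("ballc",plane(c,190,161,66).round(1))
cv2.imwrite("pics/w3c.png",cv2.resize(im[90:310,125:400],None,fx=2.7,fy=2.7,interpolation=cv2.INTER_CUBIC)[:,:,::-1])
E
```

```text
cO [636.1  78.5  75. ]
aO [648.  -93.4  75. ]
aIn [644.5 -34.8  75. ]
cIn [640.2  18.3  75. ]
ballc [608.9  45.6  66. ]
```

View pics/w3c.png

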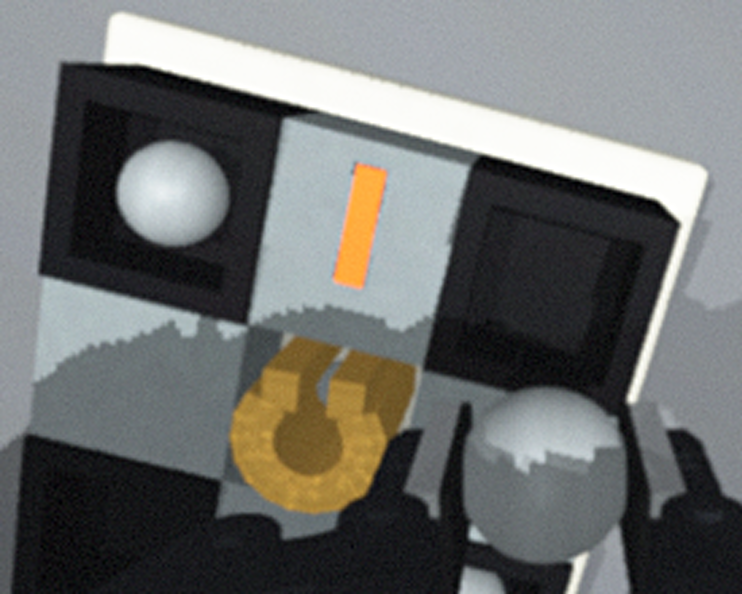

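Emit:
move_arm(offset=[[7, 1.5, 0], [0, 0, 25], [0, 0, 25], [0, 0, 18], [0, 0, 8], [0, 0, 4], [0, 0, 0], [0, 0, 0], [0, 0, 0]], roll=[0, 0, 0, 0, 0, 0, 0, 0, 0])

```text
time_s: 8.9
tcp_pos: [616.5, -64.5, 91.1]
tcp_rot: [0.0, 0.988, 0.157, 0.001]
force: [0.5, -0.3, -1.7]
width: 0.315
grip_force: 59.3
```

```bash
python3 - <<'E'
from h import *
togo(615.2,-64.6,90)
c=cam("wrist"); im=c["image"]
for n,(u,v) in dict(ctr=(239,253)).items(): pass
cv2.imwrite("pics/w4.png",im[:,:,::-1])
E
```

```text
t 8.9 tcp [616.5 -64.5  91.1] yaw_y -1.2554 F [ 0.5 -0.3 -1.7] w 0.315 gf 59.3 j [-0.55  0.77  0.86  1.83 -0.73  0.9  -0.6 ]
to go tool [-1.3 -0.3  1.1] roll None
```

View pics/w4.png

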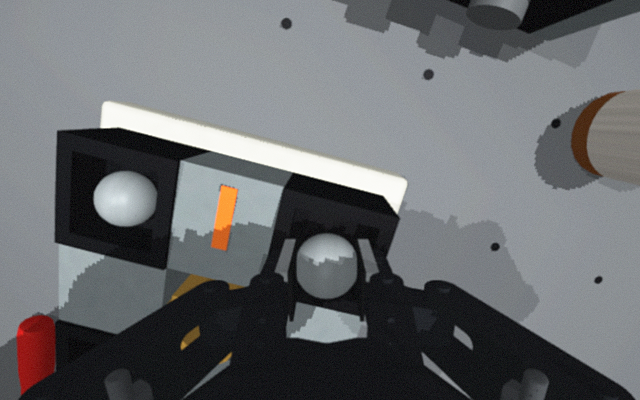

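The ball at (327,266) sits centred over well a, whose edges at that row are about x=270 and x=380. Releasing it.

Emit:
move_arm(offset=[[-1, 0, 0], [0, 0, 0], [0, 0, 0], [0, 0, 0], [0, 0, 0], [0, 0, 0]], roll=[0, 0, 0, 0, 0, 0], grip=0.3)

```text
time_s: 9.45
tcp_pos: [614.8, -64.4, 89.9]
tcp_rot: [0.0, 0.988, 0.157, 0.0]
force: [1.2, -0.4, 0.1]
width: 0.648
grip_force: 0.0
```

Emit:
move_arm(offset=[[0, 0, -25], [0, 0, -35], [0, 0, -35], [0, 0, 0]], roll=[0, 0, 0, 0])

```text
time_s: 9.78
tcp_pos: [618.1, -66.0, 191.2]
tcp_rot: [0.001, 0.988, 0.157, 0.005]
force: [1.2, -1.2, 0.6]
width: 0.651
grip_force: 0.0
```

```bash
cat >> h.py <<'E'
def balls(c,z,pts,r=30):
    g=cv2.cvtColor(c["image"],cv2.COLOR_RGB2HSV)
    for p in pts:
        q=pix(c,p); m=cv2.inRange(g,(0,0,95),(180,60,255)); k=np.zeros(m.shape,np.uint8); cv2.circle(k,tuple(int(a) for a in q),r,255,-1); m&=k
        cs=cv2.findContours(m,0,1)[0]
        if not cs: print(p,q.round(),"none"); continue
        b=max(cs,key=cv2.contourArea); (u,v),rr=cv2.minEnclosingCircle(b); print(p,q.round(),"found",round(u,1),round(v,1),round(rr,1),plane(c,u,v,z).round(1))
E
python3 - <<'E'
from h import *
where(); c=cam("wrist"); balls(c,64,[(615.2,-64.6,64),(608.6,47.2,64)]); mill(c)
togo(426.1,-309.5,180,-1.25)
E
```

```text
t 9.78 tcp [618.1 -66.  191.2] yaw_y -1.2557 F [ 1.2 -1.2  0.6] w 0.651 gf 0.0 j [-0.63  0.65  0.97  1.78 -0.61  1.04 -0.68]
(615.2, -64.6, 64) [324. 202.] found 322.7 200.2 17.0 [616.2 -62.9  64. ]
(608.6, 47.2, 64) [197. 170.] found 196.5 170.5 18.6 [607.9  47.7  64. ]
hub 561.8 -15.6 r 30.5 mark [616.9  -8. ] ang 0.138
[(np.float64(-0.7), np.float64(0.9)), (np.float64(-0.65), np.float64(1.0)), (np.float64(-0.6), np.float64(1.0)), (np.float64(-0.55), np.float64(1.0)), (np.float64(-0.5), np.float64(1.0)), (np.float64(-0.45), np.float64(1.0)), (np.float64(-0.4), np.float64(1.0)), (np.float64(-0.35), np.float64(1.0)), (np.float64(-0.3), np.float64(1.0)), (np.float64(-0.25), np.float64(1.0)), (np.float64(-0.2), np.float64(1.0)), (np.float64(-0.15), np.float64(1.0)), (np.float64(-0.1), np.float64(1.0)), (np.float64(-0.05), np.float64(1.0)), (np.float64(0.0), np.float64(1.0)), (np.float64(0.05), np.float64(1.0)), (np.float64(0.1), np.float64(0.7)), (np.float64(0.15), np.float64(0.6)), (np.float64(0.2), np.float64(0.3)), (np.float64(0.25), np.float64(0.1)), (np.float64(0.3), np.float64(0.3)), (np.float64(0.35), np.float64(0.4)), (np.float64(0.4), np.float64(0.6)), (np.float64(0.45), np.float64(0.9)), (np.float64(0.5), np.float64(0.9)), (np.float64(0.55), np.float64(1.0)), (np.float64(0.6), np.float64(1.0)), (np.float64(0.65), np.float64(1.0)), (np.float64(0.7), np.float64(1.0))]
t 9.83 tcp [616.8 -65.2 188.4] yaw_y -1.2553 F [-0.9  0.3 -0.6] w 0.653 gf 0.0 j [-0.62  0.65  0.97  1.78 -0.62  1.04 -0.68]
to go tool [-257.2  173.     7.1] roll -0.0053
```

Ball a is in its well, within 2 mm of the centre. On to ball b.

Emit:
move_arm(offset=[[-23.4, 15.7, 0], [-23.4, 15.7, 0], [-23.4, 15.7, 0], [-23.4, 15.7, 0], [-23.4, 15.7, 0], [-23.4, 15.7, 0], [-23.4, 15.7, 0], [-23.4, 15.7, 0], [-23.4, 15.7, 0], [-23.4, 15.7, 0], [-23.2, 16, 6], [0, 0, 0]], roll=[0, 0, 0, 0, 0, 0, 0, 0, 0, 0, 0, 0], grip=1)

```text
time_s: 10.83
tcp_pos: [419.1, -312.7, 178.1]
tcp_rot: [0.0, 0.988, 0.153, -0.001]
force: [0.6, -0.2, 0.2]
width: 1.0
grip_force: 0.0
```

```bash
python3 - <<'E'
from h import *
c=cam("wrist"); c=cam("wrist"); balls(c,35,[(426.1,-309.5,35)],14)
togo(426.1,-309.5,35,-1.25)
E
```

```text
(426.1, -309.5, 35) [328. 188.] found 327.0 187.0 14.0 [ 426.7 -308.5   35. ]
t 10.93 tcp [ 422.8 -309.2  178.1] yaw_y -1.258 F [0.1 0.9 0.2] w 1.0 gf 0.0 j [-0.22  0.5   1.02  2.02 -0.54  0.92 -0.17]
to go tool [  3.2   1.5 143.1] roll -0.008
```

Emit:
move_arm(offset=[[3.5, 1, 30], [0, 0, 30], [0, 0, 30], [0, 0, 25], [0, 0, 16], [0, 0, 8], [0, 0, 4], [0, 0, 0], [0, 0, 0]], roll=[0, 0, 0, 0, 0, 0, 0, 0, 0])

```text
time_s: 11.68
tcp_pos: [428.3, -308.6, 36.4]
tcp_rot: [0.0, 0.988, 0.158, 0.0]
force: [0.6, 0.1, 0.1]
width: 1.0
grip_force: 0.0
```

Emit:
move_arm(offset=[[0, 0, 0], [0, 0, 0], [0, 0, 0], [0, 0, 0], [0, 0, 0], [0, 0, 0], [0, 0, 0], [0, 0, 0]], roll=[0, 0, 0, 0, 0, 0, 0, 0], grip=-1)

```text
time_s: 12.35
tcp_pos: [427.9, -308.5, 36.4]
tcp_rot: [-0.0, 0.988, 0.157, 0.001]
force: [-1.0, 1.8, 6.5]
width: 0.316
grip_force: 58.5
```

Emit:
move_arm(offset=[[0, 0, -5], [0, 0, -15], [0, 0, -30], [0, 0, -30], [0, 0, -30], [0, 0, -30], [0, 0, 0]], roll=[0, 0, 0, 0, 0, 0, 0])

```text
time_s: 12.93
tcp_pos: [429.5, -310.9, 180.7]
tcp_rot: [0.002, 0.988, 0.157, 0.003]
force: [0.8, -1.2, -0.3]
width: 0.317
grip_force: 59.2
```

```bash
python3 - <<'E'
from h import *
togo(496.8,40.6,170)
E
```

```text
t 12.93 tcp [ 429.5 -310.9  180.7] yaw_y -1.2559 F [ 0.8 -1.2 -0.3] w 0.317 gf 59.2 j [-0.22  0.51  1.02  2.01 -0.55  0.92 -0.17]
to go tool [ 172.8 -313.5    9.9] roll None
```

Emit:
move_arm(offset=[[15.7, -28.5, 0], [15.7, -28.5, 0], [15.7, -28.5, 0], [15.7, -28.5, 0], [15.7, -28.5, 0], [15.7, -28.5, 0], [15.7, -28.5, 0], [15.7, -28.5, 0], [15.7, -28.5, 0], [15.7, -28.5, 0], [15.7, -28.5, 9], [0, 0, 0]], roll=[0, 0, 0, 0, 0, 0, 0, 0, 0, 0, 0, 0])

```text
time_s: 13.93
tcp_pos: [494.4, 50.2, 165.1]
tcp_rot: [-0.001, 0.987, 0.162, -0.001]
force: [-0.7, 0.3, -0.7]
width: 0.319
grip_force: 59.3
```

```bash
python3 - <<'E'
from h import *
c=cam("wrist"); c=cam("wrist"); mill(c); togo(496.8,40.6,90)
for u,v in []: pass
im=c["image"]; q=pix(c,(556,-12,85)).astype(int); print(q)
y0=max(0,q[1]-110); x0=max(0,q[0]-150); cr=im[y0:y0+200,x0:x0+266]; print(x0,y0)
cv2.imwrite("pics/w5.png",cv2.resize(cr,None,fx=3,fy=3,interpolation=cv2.INTER_CUBIC)[:,:,::-1])
for p in [(496.8,40.6,75),(496.8-22-22*.0585,40.6,75)]: print(pix(c,p))
E
```

```text
hub 556.0 -7.8 r 26.7 mark [613.1  -6. ] ang 0.031
[(np.float64(-0.7), np.float64(1.0)), (np.float64(-0.65), np.float64(1.0)), (np.float64(-0.6), np.float64(1.0)), (np.float64(-0.55), np.float64(1.0)), (np.float64(-0.5), np.float64(1.0)), (np.float64(-0.45), np.float64(1.0)), (np.float64(-0.4), np.float64(1.0)), (np.float64(-0.35), np.float64(1.0)), (np.float64(-0.3), np.float64(1.0)), (np.float64(-0.25), np.float64(1.0)), (np.float64(-0.2), np.float64(1.0)), (np.float64(-0.15), np.float64(1.0)), (np.float64(-0.1), np.float64(1.0)), (np.float64(-0.05), np.float64(1.0)), (np.float64(0.0), np.float64(0.9)), (np.float64(0.05), np.float64(0.9)), (np.float64(0.1), np.float64(0.9)), (np.float64(0.15), np.float64(1.0)), (np.float64(0.2), np.float64(1.0)), (np.float64(0.25), np.float64(1.0)), (np.float64(0.3), np.float64(1.0)), (np.float64(0.35), np.float64(1.0)), (np.float64(0.4), np.float64(1.0)), (np.float64(0.45), np.float64(1.0)), (np.float64(0.5), np.float64(1.0)), (np.float64(0.55), np.float64(1.0)), (np.float64(0.6), np.float64(1.0)), (np.float64(0.65), np.float64(1.0)), (np.float64(0.7), np.float64(1.0))]
t 14.03 tcp [493.9  44.2 166.1] yaw_y -1.2518 F [ 0.4 -0.2 -0.7] w 0.315 gf 59.3 j [-0.99  0.49  1.06  2.09 -0.56  0.88 -0.86]
to go tool [ 1.8  4.3 76.1] roll None
[436 158]
286 48
[336.35052314 209.10703496]
[326.53430823 236.44504416]
```

View pics/w5.png

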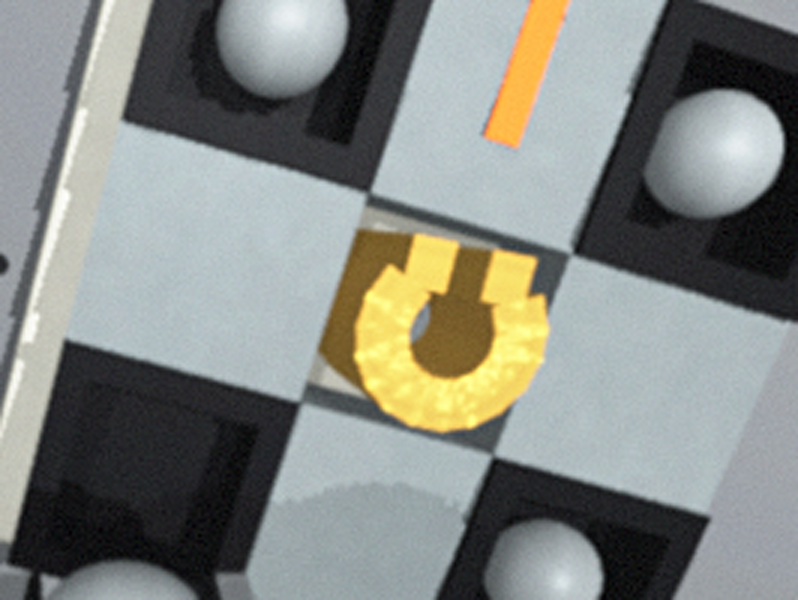

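The crop shows all of the hub: bore centre at crop (452,336), and the slot's middle running from (462,298) to (476,245). The carrier's inner corners are at (370,190), (572,252), (493,455) and (302,402). Converting these to positions.

```bash
python3 - <<'E'
from h import *
c=cam("wrist"); where()
P=lambda u,v,z: plane(c,286+(u+.5)/3-.5,48+(v+.5)/3-.5,z)[:2]
K=[P(*q,73.5) for q in [(370,190),(572,252),(493,455),(302,402)]]; print(np.array(K).round(1).tolist(),"ctr",np.mean(K,0).round(1))
d=K[0]-K[3]; e=K[1]-K[2]; print("th",np.arctan2(d[1],d[0]),np.arctan2(e[1],e[0]))
m1=P(540,0,72)-P(500,147,72)
b=P(452,336,85); so=P(476,245,85); si=P(462,298,85); print("bore",b,"slot",np.arctan2(*(so-b)[::-1]),np.arctan2(*(so-si)[::-1]),np.linalg.norm(so-b))
for n,a1,a2 in [("L",(459,240),(443,293)),("R",(493,250),(481,303))]:
    x=P(*a1,85)-P(*a2,85); print(n,np.arctan2(x[1],x[0]))
# outer circle
print("outer L/R/B",P(357,335,85),P(548,325,85),P(444,432,85))
a=np.array([P(357,335,85),P(548,325,85),P(444,432,85)]); A=np.c_[2*a,np.ones(3)]; s=np.linalg.solve(A,(a**2).sum(1)); print("circ",s[:2],np.sqrt(s[2]+s[:2]@s[:2]))
E
```

```text
t 14.08 tcp [493.9  42.7 166.4] yaw_y -1.2546 F [-0.3 -1.1  0. ] w 0.314 gf 59.3 j [-0.99  0.49  1.06  2.09 -0.56  0.88 -0.86]
[[580.2, 12.5], [582.7, -39.0], [530.5, -41.6], [527.9, 9.4]] ctr [555.3 -14.7]
th 0.05949802976038048 0.04957913689428113
bore [555.00209374 -15.043838  ] slot 0.1462278094711304 0.14514280074341085 20.89473892439244
L 0.10294274883209609
R 0.1880098859473172
outer L/R/B [548.20463009   6.00267407] [564.50980108 -35.33945722] [533.40890838 -22.43644474]
circ [554.56554517 -15.37501921] 22.303968494310503
```

Emit:
move_arm(offset=[[1.2, 4, 0], [0, 0, 25], [0, 0, 25], [0, 0, 15], [0, 0, 7], [0, 0, 3], [0, 0, 0], [0, 0, 0], [0, 0, 0]], roll=[0, 0, 0, 0, 0, 0, 0, 0, 0])

```text
time_s: 14.83
tcp_pos: [497.6, 39.4, 92.7]
tcp_rot: [-0.0, 0.988, 0.157, 0.001]
force: [-0.2, -0.5, -1.2]
width: 0.316
grip_force: 59.3
```

```bash
python3 - <<'E'
from h import *
togo(496.3,39.1,91)
E
```

```text
t 14.83 tcp [497.6  39.4  92.7] yaw_y -1.2555 F [-0.2 -0.5 -1.2] w 0.316 gf 59.3 j [-0.85  0.6   0.91  2.12 -0.72  0.75 -0.73]
to go tool [-1.3 -0.1  1.7] roll None
```

Emit:
move_arm(offset=[[-1, 0, 1], [0, 0, 0], [0, 0, 0], [0, 0, 0], [0, 0, 0], [0, 0, 0]], roll=[0, 0, 0, 0, 0, 0], grip=0.3)

```text
time_s: 15.33
tcp_pos: [495.9, 39.4, 90.9]
tcp_rot: [-0.0, 0.988, 0.157, 0.0]
force: [-0.3, 0.8, -0.5]
width: 0.65
grip_force: 0.0
```

Emit:
move_arm(offset=[[0, 0, -25], [0, 0, -35], [0, 0, -35], [0, 0, -35], [0, 0, -20], [0, 0, 0], [0, 0, 0]], roll=[0, 0, 0, 0.11, 0.11, 0.11, 0.1])

```text
time_s: 15.92
tcp_pos: [496.6, 39.7, 242.2]
tcp_rot: [-0.001, 0.998, -0.059, 0.001]
force: [0.1, 0.1, -0.9]
width: 0.651
grip_force: 0.0
```

```bash
python3 - <<'E'
from h import *
c=cam("wrist"); balls(c,64,[(496.3,39.1,64),(614.7,-66,64),(608,45.7,64),(503,-72.7,64)],24)
togo(530,319,240,-1.68)
E
```

```text
(496.3, 39.1, 64) [328. 186.] found 326.7 185.4 14.3 [496.7  40.4  64. ]
(614.7, -66, 64) [425.  49.] found 422.3 46.3 17.3 [617.5 -63.4  64. ]
(608, 45.7, 64) [307.  71.] found 305.8 70.3 16.3 [609.1  46.9  64. ]
(503, -72.7, 64) [436. 167.] found 434.7 166.5 14.5 [503.3 -71.1  64. ]
t 15.97 tcp [496.1  39.7 241.3] yaw_y -1.6935 F [-0.4  1.1  0.2] w 0.646 gf 0.0 j [-1.16  0.45  1.31  2.03 -0.51  1.05 -1.31]
to go tool [  -0.5 -281.3    1.5] roll -0.0135
```

All four wells now hold a ball, so I'll go to the spindle.

Emit:
move_arm(offset=[[0, -28, 0], [0, -28, 0], [0, -28, 0], [0, -28, 0], [0, -28, 0], [0, -28, 0], [0, -28, 0], [0, -28, 0], [0, -28, 0], [0, -28, 0], [0, 0, 0], [0, 0, 0]], roll=[0, 0, 0, 0, 0, 0, 0, 0, 0, 0, 0, 0], grip=1)

```text
time_s: 16.97
tcp_pos: [527.3, 319.0, 239.9]
tcp_rot: [0.001, 0.999, -0.055, -0.0]
force: [0.2, 0.6, 0.7]
width: 1.002
grip_force: 0.0
```

```bash
python3 - <<'E'
from h import *
cam("wrist");cam("wrist"); where(); c=cam("wrist"); im=c["image"]; hsv=cv2.cvtColor(im,cv2.COLOR_RGB2HSV)
q=pix(c,(533,319,112)); print(q)
x0=int(min(max(q[0]-110,0),400)); y0=int(min(max(q[1]-100,0),220)); print(x0,y0)
cv2.imwrite("pics/w6.png",cv2.resize(im[y0:y0+180,x0:x0+240],None,fx=3.2,fy=3.2,interpolation=cv2.INTER_CUBIC)[:,:,::-1])
E
```

```text
t 17.07 tcp [527.7 316.3 240.5] yaw_y -1.6852 F [-0.2 -0.2  0.2] w 1.001 gf 0.0 j [-1.39  0.67  1.18  1.75 -0.67  1.19 -1.7 ]
[323.19064369 191.59407175]
213 91
```

View pics/w6.png

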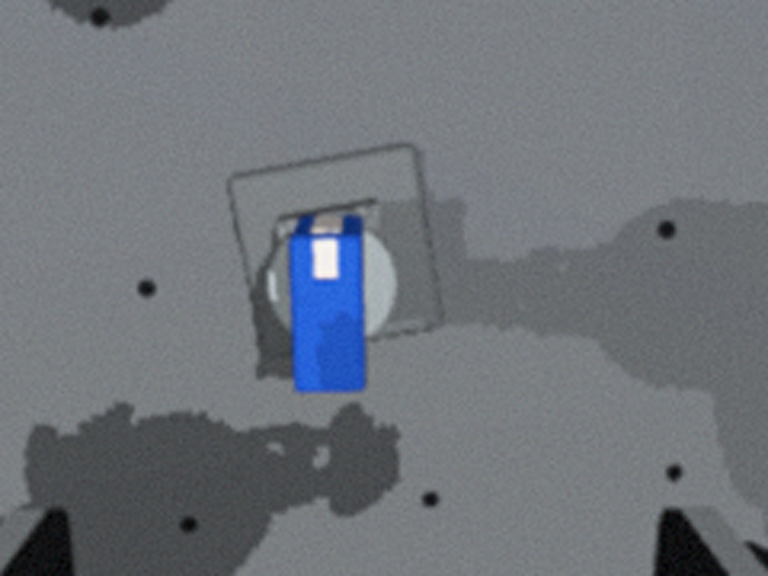

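The spindle stands upright with its top face at crop corners (289,236), (363,234), (367,390) and (297,392). The white key stripe is on the +x end.

```bash
python3 - <<'E'
from h import *
c=cam("wrist")
P=lambda u,v: plane(c,213+(u+.5)/3.2-.5,91+(v+.5)/3.2-.5,112)[:2]
K=np.array([P(289,236),P(363,234),P(367,390),P(297,392)]); print(K.round(1).tolist(),K.mean(0).round(1))
for a,b in [(3,0),(2,1)]: d=K[a]-K[b]; d=-d; print(np.linalg.norm(d),np.arctan2(d[1],d[0]))
m=K.mean(0); d=K[0]-K[3]+K[1]-K[2]; a=np.arctan2(d[1],d[0]); togo(m[0],m[1],88,a-np.pi/2)
E
```

```text
[[558.6, 333.0], [556.9, 313.4], [513.7, 317.3], [515.3, 336.7]] [536.1 325.1]
43.43367258156382 -0.0846983288174885
43.368927278574866 -0.09015901689198724
t 17.17 tcp [527.9 315.9 240.9] yaw_y -1.6868 F [0.  0.9 0.5] w 1.002 gf 0.0 j [-1.39  0.67  1.18  1.75 -0.67  1.19 -1.7 ]
to go tool [  7.1 -10.1 152.9] roll -0.0286
```

Emit:
move_arm(offset=[[7, -10, 0], [0, 0, 30], [0, 0, 30], [0, 0, 30], [0, 0, 30], [0, 0, 18], [0, 0, 10], [0, 0, 5], [0, 0, 0], [0, 0, 0]], roll=[-0.028, 0, 0, 0, 0, 0, 0, 0, 0, 0])

```text
time_s: 18.0
tcp_pos: [536.7, 326.5, 89.0]
tcp_rot: [-0.0, 0.999, -0.043, 0.001]
force: [0.8, 0.3, 0.1]
width: 1.001
grip_force: 0.0
```

```bash
python3 - <<'E'
from h import *
togo(536.1,325.1,88,-0.0874-np.pi/2)
E
```

```text
t 18.0 tcp [536.7 326.5  89. ] yaw_y -1.6575 F [0.8 0.3 0.1] w 1.001 gf 0.0 j [-1.27  0.85  0.99  1.81 -0.86  0.98 -1.57]
to go tool [-0.5  1.4  1. ] roll 0.0007
```

Emit:
move_arm(offset=[[-0.5, 1.4, 1], [0, 0, 0], [0, 0, 0], [0, 0, 0], [0, 0, 0], [0, 0, 0], [0, 0, 0], [0, 0, 0], [0, 0, 0], [0, 0, 0]], roll=[0, 0, 0, 0, 0, 0, 0, 0, 0, 0], grip=-1)

```text
time_s: 18.83
tcp_pos: [535.4, 325.4, 87.2]
tcp_rot: [-0.0, 0.999, -0.043, 0.0]
force: [-1.8, 0.0, 5.2]
width: 0.223
grip_force: 58.9
```

Emit:
move_arm(offset=[[0, 0, -5], [0, 0, -15], [0, 0, -25], [0, 0, -30], [0, 0, -25], [0, 0, -10], [0, 0, 0], [0, 0, 0]], roll=[0, 0, 0, 0, 0, 0, 0, 0])

```text
time_s: 19.5
tcp_pos: [534.7, 325.4, 196.4]
tcp_rot: [-0.0, 0.999, -0.043, -0.0]
force: [-0.5, 0.9, -3.2]
width: 0.226
grip_force: 59.2
```

```bash
python3 - <<'E'
from h import *
cam("wrist"); cam("wrist")
s,T=where(); c=cam("wrist"); im=c["image"]; cv2.imwrite("pics/w7.png",im[60:360,120:520][:,:,::-1])
# tool-frame: plane at top of bar
togo(555,-14,198,0.146-np.pi/2)
E
```

```text
t 19.6 tcp [534.1 325.1 195.1] yaw_y -1.6568 F [-0.3  0.6 -2.6] w 0.225 gf 59.2 j [-1.34  0.73  1.11  1.76 -0.72  1.13 -1.65]
t 19.65 tcp [534.2 325.  195. ] yaw_y -1.657 F [-0.1 -0.1 -3.1] w 0.227 gf 59.2 j [-1.34  0.73  1.11  1.76 -0.72  1.13 -1.65]
to go tool [ 49.9 336.   -2.5] roll -0.2322
```

View pics/w7.png

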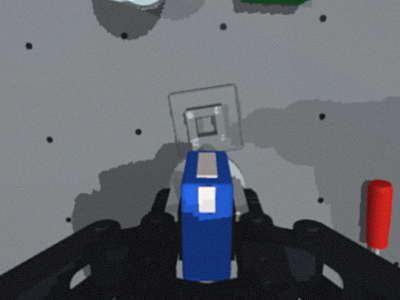

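The spindle is lifted clear of the stand, held upright between the fingers with its top face at crop (178–236, 183–280). That was my 11th view, one more than the 10 allowed, so I'll view no more and work from numbers only. Next is how the bar sits in the hand.

```bash
python3 - <<'E'
from h import *
c=cam("wrist"); M=np.array(c["mount"]); c["T"]=M
for n,(u,v) in dict(fl=(302,243),fr=(352,242),bl=(298,338),br=(356,340)).items(): print(n,plane(c,u,v,-24.8).round(1))
hsv=cv2.cvtColor(c["image"],cv2.COLOR_RGB2HSV); b=cv2.inRange(hsv,(100,120,60),(130,255,255)); b[:, :280]=0; b[:,370:]=0; b[:200]=0;b[360:]=0
v=c["image"][:,:,2].astype(int); print([(r,v[r,325],int(hsv[r,310,2]),int(hsv[r,345,2])) for r in range(205,350,4)])
E
```

```text
fl [ 22.5  -9.6 -24.8]
fr [ 22.9   8.8 -24.8]
bl [-19.7 -12.3 -24.8]
br [-20.7  11.6 -24.8]
[(205, np.int64(106), 85, 136), (209, np.int64(89), 83, 131), (213, np.int64(133), 125, 125), (217, np.int64(141), 120, 121), (221, np.int64(140), 124, 127), (225, np.int64(137), 121, 122), (229, np.int64(137), 115, 129), (233, np.int64(136), 123, 121), (237, np.int64(179), 127, 124), (241, np.int64(126), 127, 122), (245, np.int64(194), 210, 189), (249, np.int64(242), 228, 201), (253, np.int64(241), 225, 200), (257, np.int64(240), 228, 202), (261, np.int64(224), 200, 204), (265, np.int64(223), 201, 204), (269, np.int64(226), 201, 203), (273, np.int64(204), 120, 201), (277, np.int64(204), 114, 159), (281, np.int64(125), 115, 113), (285, np.int64(114), 116, 116), (289, np.int64(110), 115, 115), (293, np.int64(116), 118, 118), (297, np.int64(117), 117, 114), (301, np.int64(120), 116, 114), (305, np.int64(113), 118, 116), (309, np.int64(119), 113, 114), (313, np.int64(122), 116, 118), (317, np.int64(116), 120, 113), (321, np.int64(112), 116, 118), (325, np.int64(116), 111, 115), (329, np.int64(114), 114, 115), (333, np.int64(113), 108, 117), (337, np.int64(114), 117, 118), (341, np.int64(128), 34, 24), (345, np.int64(14), 23, 23), (349, np.int64(17), 23, 20)]
```

Emit:
move_arm(offset=[[0, 0, 0], [4.5, 30, -1], [4.5, 30, -1], [4.5, 30, 0], [4.5, 30, 0], [4.5, 30, 0], [4.5, 30, 0], [4.5, 30, 0], [4.5, 30, 0], [4.5, 30, 0], [4.5, 30, 0], [0, 0, 0]], roll=[0, 0, 0, 0, 0, 0, 0, 0, 0, 0, 0, 0])

```text
time_s: 20.7
tcp_pos: [553.8, 14.8, 199.4]
tcp_rot: [0.002, 0.999, -0.048, 0.001]
force: [-0.9, -1.0, -2.0]
width: 0.231
grip_force: 59.2
```

Emit:
move_arm(offset=[[0, 0, 0], [0, 0, 0], [0, 0, 0], [0, 0, 0], [0, 0, 0], [0, 0, 0]], roll=[-0.06, -0.06, -0.06, -0.05, 0, 0])

```text
time_s: 21.2
tcp_pos: [554.1, 22.4, 198.5]
tcp_rot: [-0.0, 0.997, 0.071, -0.0]
force: [0.3, -0.6, -2.5]
width: 0.229
grip_force: 59.3
```

```bash
python3 - <<'E'
from h import *
togo(555,-14,198,0.146-np.pi/2)
c=cam("wrist"); print(pix(c,(555,-14,85)))
E
```

```text
t 21.2 tcp [554.1  22.4 198.5] yaw_y -1.4287 F [ 0.3 -0.6 -2.5] w 0.229 gf 59.3 j [-0.91  0.57  1.09  1.93 -0.59  1.01 -0.97]
to go tool [-4.2 36.2  0.5] roll -0.0039
[370.91963123 206.77677675]
```

```bash
cat >> h.py <<'E'
def cloud(c):
    z=c["range_z"]; v,u=np.nonzero(z>0)
    X=np.c_[(u-c["cx"])/c["fx"],(v-c["cy"])/c["fy"]]; x=X.copy()
    for _ in range(10): x=X/(1+c["k1"]*(x**2).sum(1))[:,None]
    P=np.c_[x*z[v,u][:,None],z[v,u]]; return u,v,P@c["T"][:3,:3].T+c["T"][:3,3]
E
python3 - <<'E'
from h import *
cam("wrist"); s,T=where(); c=cam("wrist"); u,v,P=cloud(c)
hsv=cv2.cvtColor(c["image"],cv2.COLOR_RGB2HSV)
d=np.hypot(P[:,0]-555,P[:,1]+14)
m=(d<30)&(abs(P[:,2]-85)<12); print(m.sum(), np.histogram(P[m,2],bins=np.arange(73,98,2)))
H,S,V=[hsv[:,:,i][v,u] for i in range(3)]
y=m&(H>15)&(H<35)&(S>90); print("yel",y.sum(),np.histogram(P[y,2],np.arange(73,98,2))[0],np.histogram(V[y],np.arange(0,260,20))[0])
g=np.full((26,30),' ')
for (px,py,pz),vv in zip(P[m],V[m]):
    i=int((582-px)/2);j=int((16-py)/2)
    if 0<=i<26 and 0<=j<30: g[i,j]='#' if abs(pz-85)<2.5 else ('+' if pz>87 else '.')
print("\n".join("".join(r) for r in g))
u0,v0=pix(c,(555,-14,85)).astype(int)
for r in range(v0-36,v0+37,3): print(r,"".join("%3d"%(V2//4) for V2 in hsv[r,u0-40:u0+41:3,2]))
E
```

```text
t 21.3 tcp [554.1  22.5 198.6] yaw_y -1.4284 F [-0.2  0.  -2.6] w 0.225 gf 59.3 j [-0.91  0.57  1.09  1.93 -0.59  1.01 -0.97]
1882 (array([ 169,   54,   51,   44,   51,  222, 1235,   56,    0,    0,    0,
          0]), array([73, 75, 77, 79, 81, 83, 85, 87, 89, 91, 93, 95, 97]))
yel 1736 [  34   54   51   44   51  220 1226   56    0    0    0    0] [  0   0   0   0   9  72  76  65  68  64 244 899]
        .............         
                              
              .#####          
      .####   ######          
     ######   ######      .   
     ######   ###### #.   ..  
     ######    ########     . 
     ######    #########  ..  
   ########    ##########  .. 
   ########      ########  .. 
.  #######       ######## . ..
. .#######        #######  ...
. #######         ###+###   ..
. #######         #+#####  .. 
  #######         ########  ..
. .##+####        #######  ...
.  #######+      ########  . .
..   #######    ##+######  ...
     ###################   .. 
       #################    . 
        ###############       
          ############     .  
          ######
[... 1557 characters left out ...]
 40 39 38 39
221  38 38 32 30 32 31 41 35 50 58 59 61 56 58 61 61 56 56 56 57 25 25 39 38 38 40 38
224  37 37 33 31 30 31 36 47 41 58 58 59 59 59 55 56 55 53 55 44 17 30 38 39 39 39 39
227  36 35 34 30 32 29 32 48 47 35 53 58 56 57 60 52 57 56 24 17 18 36 39 38 38 38 38
230  36 37 34 30 30 31 32 47 48 47 43 54 54 55 61 47 32 22 22 22 16 38 39 38 39 39 39
233  35 33 33 30 30 31 31 46 47 47 43 37 38 38 38 38 38 38 37 36 30 20 24 29 29 32 35
236  57 56 54 31 31 30 32 36 46 48 47 39 38 37 38 38 39 38 37 38 33  7  7  7  7  6  6
239  29 30 31 29 30 31 32 30 32 32 40 43 42 37 39 37 38 39 39 39 22  6  7  7  7  8  6
242  33 31 32 33 33 34 35 32 28 28 33 46 43 44 44 41 37 38 40 38 16  7  7  7  7  8  9
```

```bash
cat >> h.py <<'E'
def hub(c,c0=(555,-14),z=85,bad=None):
    from scipy.optimize import least_squares
    img=cv2.cvtColor(c["image"],cv2.COLOR_RGB2HSV); Y=((img[:,:,0]>15)&(img[:,:,0]<35)&(img[:,:,1]>90)&(img[:,:,2]>175)).astype(np.float32)
    def val(x,y):
        p=pix(c,(x,y,z)).astype(np.float32); return cv2.remap(Y,p[:1].reshape(1,1),p[1:].reshape(1,1),cv2.INTER_LINEAR)[0,0]
    ctr=np.array(c0,float)
    for _ in range(3):
        I=[];O=[]
        for a in np.arange(.6,2*np.pi-.6,.08):
            rr=np.arange(4,28,.25); f=np.array([val(ctr[0]+r*np.cos(a),ctr[1]+r*np.sin(a)) for r in rr])>.5
            if f.sum()>20:
                i=np.argmax(f); o=len(f)-1-np.argmax(f[::-1])
                I.append(ctr+rr[i]*np.array([np.cos(a),np.sin(a)])); O.append(ctr+rr[o]*np.array([np.cos(a),np.sin(a)]))
        fit=lambda Q: least_squares(lambda p: np.hypot(Q[:,0]-p[0],Q[:,1]-p[1])-p[2],[*ctr,15],loss="soft_l1",f_scale=.5).x
        fi,fo=fit(np.array(I)),fit(np.array(O)); ctr=(fi[:2]+fo[:2])/2
    print("bore",fi.round(2),"outer",fo.round(2),len(I))
    M=[]
    for r in np.arange(12,21,1.):
        t=np.arange(-9,9.1,.25); a0=.14; f=np.array([val(ctr[0]+r*np.cos(a0)-k*np.sin(a0),ctr[1]+r*np.sin(a0)+k*np.cos(a0)) for k in t])<.5
        i=len(t)//2
        if f[i]:
            l=i
            while l>0 and f[l]: l-=1
            h=i
            while h<len(f)-1 and f[h]: h+=1
            M.append((r,(t[l]+t[h])/2,t[h]-t[l]))
    M=np.array(M); print(M.round(2).tolist()); print("slot ang via ctr",a0+np.mean(M[:,1]/M[:,0]),"slope",a0+np.polyfit(M[:,0],M[:,1],1)[0]); return ctr
E
python3 - <<'E'
from h import *
s,T=where(); c=cam("wrist"); ct=hub(c)
R_=T[:3,:3]; off=R_@np.array([1.2,-.4,0]); print(off)
togo(ct[0]-off[0],ct[1]-off[1],195)
E
```

```text
t 21.35 tcp [554.1  22.5 198.6] yaw_y -1.4281 F [-0.2  0.6 -1.8] w 0.224 gf 59.3 j [-0.91  0.57  1.09  1.93 -0.59  1.01 -0.97]
bore [555.46 -11.76  10.18] outer [555.5  -12.05  21.76] 64
[[12.0, 0.12, 9.25], [13.0, 0.12, 9.25], [14.0, 0.25, 9.0], [15.0, 0.38, 7.75], [16.0, -0.12, 8.25], [17.0, -0.12, 8.25], [18.0, -0.12, 8.25], [19.0, 0.0, 8.5], [20.0, 0.0, 8.5]]
slot ang via ctr 0.1445310342798088 slope 0.10458333333333328
[ 1.13089639e+00  5.66633185e-01 -4.40370945e-04]
t 21.4 tcp [554.2  22.5 198.6] yaw_y -1.4278 F [-0.1  0.5 -1.7] w 0.225 gf 59.3 j [-0.91  0.57  1.09  1.93 -0.59  1.01 -0.97]
to go tool [-4.8 34.7  3.7] roll None
```

Emit:
move_arm(offset=[[-1, 8, 0], [-1.6, 12, 0], [-1.4, 10, 0], [-0.8, 4.7, 5], [0, 0, 15], [0, 0, 12], [0, 0, 0], [0, 0, 0], [0, 0, 0]], roll=[0, 0, 0, 0, 0, 0, 0, 0, 0])

```text
time_s: 22.15
tcp_pos: [554.5, -12.4, 166.5]
tcp_rot: [0.0, 0.997, 0.072, -0.0]
force: [0.4, -0.4, -1.7]
width: 0.221
grip_force: 59.2
```

```bash
python3 - <<'E'
from h import *
cam("wrist")
togo(554.35,-12.5,160,0.145-np.pi/2)
c=cam("wrist"); M=np.array(c["mount"]); c["T"]=M
# bar top edges in hand, column 327: row profile
hsv=cv2.cvtColor(c["image"],cv2.COLOR_RGB2HSV); b=cv2.inRange(hsv,(100,120,60),(130,255,255))
for col in (310,327,345): print(col,[r for r in range(200,360) if b[r,col]!=b[r-1,col]])
for row in (270,320): print(row,[k for k in range(280,375) if b[row,k]!=b[row,k-1]])
E
```

```text
t 22.2 tcp [554.7 -12.3 166.9] yaw_y -1.4266 F [-0.1 -0.5 -1.7] w 0.228 gf 59.2 j [-0.81  0.6   1.04  1.95 -0.64  0.96 -0.88]
to go tool [-0.4  0.1  6.9] roll -0.0008
310 [212, 341]
327 [211, 212, 238, 246, 273, 340]
345 [214, 340]
270 [301, 318, 335, 353]
320 [302, 351]
```

Emit:
move_arm(offset=[[-0.4, 0, 3], [0, 0, 3], [0, 0, 2], [0, 0, 2], [0, 0, 2], [0, 0, 0]], roll=[0, 0, 0, 0, 0, 0])

```text
time_s: 22.75
tcp_pos: [553.8, -12.5, 154.4]
tcp_rot: [-0.0, 0.997, 0.072, -0.0]
force: [-0.2, -0.3, -1.8]
width: 0.224
grip_force: 59.2
```

Emit:
move_arm(offset=[[0, 0, 3], [0, 0, 3], [0, 0, 3], [0, 0, 2], [0, 0, 0], [0, 0, 0]], roll=[0, 0, 0, 0, 0, 0])

```text
time_s: 23.25
tcp_pos: [554.0, -12.6, 143.7]
tcp_rot: [0.0, 0.997, 0.072, -0.0]
force: [-0.8, -0.5, -1.4]
width: 0.225
grip_force: 59.2
```

Emit:
move_arm(offset=[[0, 0, 1], [0, 0, 1], [0, 0, 1], [0, 0, 1], [0, 0, 1], [0, 0, 1], [0, 0, 0], [0, 0, 0]], roll=[0, 0, 0, 0, 0, 0, 0, 0])

```text
time_s: 23.92
tcp_pos: [554.0, -12.6, 137.7]
tcp_rot: [-0.0, 0.997, 0.072, -0.0]
force: [-0.1, 0.1, -2.1]
width: 0.23
grip_force: 59.2
```

Emit:
move_arm(offset=[[0, 0, 1.5], [0, 0, 1.5], [0, 0, 1.5], [0, 0, 1.5], [0, 0, 1.5], [0, 0, 1.5], [0, 0, 1.5], [0, 0, 1.5], [0, 0, 0], [0, 0, 0]], roll=[0, 0, 0, 0, 0, 0, 0, 0, 0, 0])

```text
time_s: 24.75
tcp_pos: [554.0, -12.6, 125.7]
tcp_rot: [0.0, 0.997, 0.072, -0.0]
force: [0.8, 0.1, -1.0]
width: 0.224
grip_force: 59.2
```

Emit:
move_arm(offset=[[0, 0, 1.5], [0, 0, 1.5], [0, 0, 1.5], [0, 0, 1.5], [0, 0, 1.5], [0, 0, 1.5], [0, 0, 1.5], [0, 0, 1.5], [0, 0, 0], [0, 0, 0], [0, 0, 0]], roll=[0, 0, 0, 0, 0, 0, 0, 0, 0, 0, 0])

```text
time_s: 25.67
tcp_pos: [554.1, -12.6, 114.0]
tcp_rot: [-0.0, 0.997, 0.072, 0.0]
force: [-0.5, 0.2, 3.5]
width: 0.226
grip_force: 60.0
```

The spring is pushing back, so I'll press on to the flange stop.

Emit:
move_arm(offset=[[0, 0, 1], [0, 0, 1], [0, 0, 1], [0, 0, 0.5], [0, 0, 0.5], [0, 0, 0], [0, 0, 0]], roll=[0, 0, 0, 0, 0, 0, 0])

```text
time_s: 26.25
tcp_pos: [554.2, -12.6, 110.2]
tcp_rot: [-0.0, 0.997, 0.072, 0.0]
force: [-2.3, 0.6, 8.3]
width: 0.232
grip_force: 60.7
```

Emit:
move_arm(offset=[[0, 0, 0.5], [0, 0, 0.5], [0, 0, 0.5], [0, 0, 0], [0, 0, 0]], roll=[0, 0, 0, 0, 0])

```text
time_s: 26.67
tcp_pos: [554.2, -12.6, 110.1]
tcp_rot: [-0.001, 0.997, 0.072, 0.0]
force: [-8.3, 2.4, 23.0]
width: 0.225
grip_force: 62.8
```

```bash
python3 - <<'E'
from h import *
c=cam("top"); balls(c,64,[(614.7,-64.6,64),(496.3,40.6,64),(608,47,64),(503,-71,64)],8); where(); print(env.hand_in())
E
```

```text
(614.7, -64.6, 64) [337. 173.] found 338.0 173.0 7.2 [614.3 -69.1  64. ]
(496.3, 40.6, 64) [302. 213.] none
(608, 47, 64) [299. 176.] none
(503, -71, 64) [340. 210.] found 340.5 209.9 4.7 [502.7 -73.2  64. ]
t 26.72 tcp [554.2 -12.6 110.1] yaw_y -1.427 F [-7.9  2.1 23.6] w 0.227 gf 62.8 j [-0.74  0.68  0.95  1.98 -0.73  0.87 -0.81]
the job is handed in; nothing more can be done
None
```

I handed the job in at 26.7 s with a ball in each well and the keyed spindle held home at about 23 N; all four balls showed in the wrist view after the second placing, but two weren't picked up in the last top view, perhaps hidden by the arm, and I viewed 11 pictures, one over the limit of 10.

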